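Pack the macarons and screw the jar shut

TASK

Pack every macaron from the white tray into the clear jar, handling them gently (the lightest grip will do) and letting each go only just above the jar's mouth. Then close the jar with its metal lid: set the lid level on the neck, turn it backward (counter-clockwise) until it drops into the thread start, then screw it forward (clockwise) fully home without forcing or cross-threading it. Leave everything else on the bench where it stands.

Things in the scene. Friction and masses are not known exactly. Their poses are not given: they have to be found in the camera images.
- jar: Clear straight jar with a white screw neck, clamped in a steel bench holder (base plate 120 x 120 x 6 mm, prongs up to 46 mm high): it cannot move. Origin: on the jar's axis at the underside of the base plate, on the bench; z up; its yaw says nothing of the thread. Inner floor at z = 10 mm, bore 50 mm in diameter, rim at z = 112 mm. Below the thread a collar 66 mm in diameter ends at z = 90.5 mm.
- jar_mouth (a point): Centre of the jar's mouth, at rim height, 112 mm above the bench; z up. The mouth is 45 mm wide; the rim's outside tapers over 6 mm from 51 mm at its top to 54 mm, which guides the lid on. The lid fits with about 1 mm of side play.
- thread_start (a point): Point on the jar's axis where the lid's origin is once it has dropped into the three thread starts, 97.5 mm above the bench. The starts are 120 degrees apart; where round the neck differs each time. Set down elsewhere, the lid rests on top of the threads 3 to 10 mm higher: forward runs against a stop there, backward (counter-clockwise from above) by up to 1.5 rad brings it to the drop; if one lug hangs, it sits crooked.
- thread_home (a point): Point on the jar's axis where the lid's origin is when screwed home, 92.5 mm above the bench. From the drop the lid turns forward (clockwise from above) 1.2 to 1.75 rad in all: up to 0.5 rad level, then down 5 mm over 1.2 rad to a hard stop, which is home. 2 mm of up-and-down play in the thread; it stays where it is left.
- lid: Round aluminium screw lid, 69 mm in diameter, 24 mm high, 60 g, hollow below with a 2 mm skirt and three small lugs inside its lower edge; it lies on the bench the right way up. Origin: centre of its lower edge; z up through its closed top. It must not be forced: at most 100 N between lid and jar in all, pressing down or turning against a stop (about 3 N m).
- tray: Flat white serving tray, 200 (x) x 250 (y) x 6 mm, fixed to the bench; origin at the centre of its underside; its top is at 6 mm (a lip 2.5 mm higher is only a line at the edge).
- macaron1: Tan macaron, a flat round biscuit 38 mm in diameter and 16 mm thick, 18 g, fragile: the contact force of the fingers (both pads added) must stay under 70 N, so grip with less than 35 N. Lies flat on the tray at the start (4 or 5 of the six are there). Origin: centre of its underside; z along its axis.
- macaron2: Tan macaron, a flat round biscuit 38 mm in diameter and 16 mm thick, 18 g, fragile: the contact force of the fingers (both pads added) must stay under 70 N, so grip with less than 35 N. Lies flat on the tray at the start (4 or 5 of the six are there). Origin: centre of its underside; z along its axis.
- macaron3: Tan macaron, a flat round biscuit 38 mm in diameter and 16 mm thick, 18 g, fragile: the contact force of the fingers (both pads added) must stay under 70 N, so grip with less than 35 N. Lies flat on the tray at the start (4 or 5 of the six are there). Origin: centre of its underside; z along its axis.
- macaron4: Tan macaron, a flat round biscuit 38 mm in diameter and 16 mm thick, 18 g, fragile: the contact force of the fingers (both pads added) must stay under 70 N, so grip with less than 35 N. Lies flat on the tray at the start (4 or 5 of the six are there). Origin: centre of its underside; z along its axis.
- macaron5: Tan macaron, a flat round biscuit 38 mm in diameter and 16 mm thick, 18 g, fragile: the contact force of the fingers (both pads added) must stay under 70 N, so grip with less than 35 N. Lies flat on the tray at the start (4 or 5 of the six are there). Origin: centre of its underside; z along its axis.
- macaron6: Tan macaron, a flat round biscuit 38 mm in diameter and 16 mm thick, 18 g, fragile: the contact force of the fingers (both pads added) must stay under 70 N, so grip with less than 35 N. Lies flat on the tray at the start (4 or 5 of the six are there). Origin: centre of its underside; z along its axis.
- nozzle: Bystander, to be left alone: steel piping nozzle, 26 mm wide, 45 mm high. Origin at its underside.
- cutter: Bystander, to be left alone: steel ring cutter, 56 mm in diameter, 30 mm high. Origin at its underside.
- shaker: Bystander, to be left alone: glass spice jar with a black cap, 44 mm in diameter, 90 mm high. Origin at its underside.
- palette_knife: Bystander, to be left alone: palette knife lying on the bench. Origin at its underside, handle to -x of its own frame.
- saltcan: Bystander, to be left alone: red can, 60 mm in diameter, 120 mm high. Origin at its underside.
Things that resemble listed ones, but are neither listed nor needed, are in the scene too. Leave any orange or yellow look-alike of the cutter alone.

How it is judged:
On the way, in this order (a step that is already met when the one before it is completed fails the run):
1. every macaron is in the jar, let go, and the lid is still off (horizontal distance between each of macaron1, macaron2, macaron3, macaron4, macaron5, macaron6 and jar below 0.02 m and z of macaron1 in the frame of jar between 0.005 and 0.105 m and z of macaron2 in the frame of jar between 0.005 and 0.105 m and z of macaron3 in the frame of jar between 0.005 and 0.105 m and z of macaron4 in the frame of jar between 0.005 and 0.105 m and z of macaron5 in the frame of jar between 0.005 and 0.105 m and z of macaron6 in the frame of jar between 0.005 and 0.105 m and contact force between the fingers and macaron1 below 0.1 N and contact force between the fingers and macaron2 below 0.1 N and contact force between the fingers and macaron3 below 0.1 N and contact force between the fingers and macaron4 below 0.1 N and contact force between the fingers and macaron5 below 0.1 N and contact force between the fingers and macaron6 below 0.1 N and horizontal distance between lid and jar above 0.06 m), for 0.3 s.
2. the lid is level on the neck and has dropped into the thread starts (horizontal distance between lid and jar below 0.004 m and angle between lid's own z axis and vertical below 0.06 rad and z of lid in the frame of jar between 0.0945 and 0.099 m), for 0.2 s.
3. the lid is screwed home (horizontal distance between lid and jar below 0.004 m and angle between lid's own z axis and vertical below 0.06 rad and z of lid in the frame of jar below 0.0937 m), for 0.3 s.
At the end, for the whole second after the job is handed in: every macaron present is inside the jar; the lid is level on it (within 0.06 rad and 4 mm of the axis), screwed down to within 1.2 mm of the stop (its lower edge less than 93.7 mm above the jar's origin), at rest (all of step 3 and horizontal distance between each of macaron1, macaron2, macaron3, macaron4, macaron5, macaron6 and jar below 0.02 m and z of macaron1 in the frame of jar between 0.005 and 0.105 m and z of macaron2 in the frame of jar between 0.005 and 0.105 m and z of macaron3 in the frame of jar between 0.005 and 0.105 m and z of macaron4 in the frame of jar between 0.005 and 0.105 m and z of macaron5 in the frame of jar between 0.005 and 0.105 m and z of macaron6 in the frame of jar between 0.005 and 0.105 m and z of lid in the frame of jar above 0.09 m and linear speed of lid below 0.02 m/s); the robot touches nothing.
It fails at once if a macaron is gripped or pressed with more than 70 N (contact force between the fingers and macaron1 above 70 N or contact force between the fingers and macaron2 above 70 N or contact force between the fingers and macaron3 above 70 N or contact force between the fingers and macaron4 above 70 N or contact force between the fingers and macaron5 above 70 N or contact force between the fingers and macaron6 above 70 N).
It fails at once if a macaron is dropped or thrown: it moves faster than 1.6 m/s (a fall of 130 mm; from the rim to the floor of the jar is 102 mm) (linear speed of any of macaron1, macaron2, macaron3, macaron4, macaron5, macaron6 above 1.6 m/s).
It fails at once if the lid is forced against the jar with more than 100 N (contact force between lid and jar above 100 N).
It fails at once if a bystander is moved by more than 30 mm (distance of any of nozzle, cutter, shaker, palette_knife, saltcan from where it was at the start of the episode above 0.03 m).
Of macaron1, macaron2, macaron3, macaron4, macaron5, macaron6 only 4 to 5 are there at a start; the rules pass over those that are not, and their reading is None.
At some moment in a run one of lid, macaron1, macaron2, macaron3, macaron4, macaron5, macaron6 may be knocked a few centimetres aside while the robot is not near it.
It also fails if it takes over 210 s, if anything falls off the work surface, if the arm or the gripper's body presses on something with over 40 N, if the wrist force passes 120 N, or if a joint passes its speed limit or range.

ROBOT

A 6-joint arm with a two-finger parallel gripper is mounted at the origin on the work surface. World frame = base frame: x ahead of the robot, y to its left, z up, the work surface at z = 0. Lengths are in m, angles in rad, forces in N, time in s.
With the tool pointing down it reaches from about 0.35 to 0.725 m from the base axis. Payload 6 kg.
Tool frame: the origin (TCP) lies midway between the tips of the shut fingers; the grasp point (between the pads) lies 19 mm behind it; z points along the fingers, y is the line along which they close (so a half turn about z gives the same grasp; the last joint's range is limited). The gripper opens to 85 mm and grips with 20 to 120 N. Pads are 22 mm wide; open, the fingers measure 114 mm over their backs; the gripper's body (76 mm by 85 mm) begins 54 mm behind the grasp point. The pads swing forward as they close: fully open they stand 13 mm farther back than shut.
Start: joints at [1.551, 0.04, 0.085, 0, -1.615, -0.334], TCP at [0.208, 0.563, 0.231] pointing down, gripper open.
Joint ranges: [-2.56, 2.56], [-1.29, 2.01], [-1.08, 1.49], [-3.29, 1.98], [-2.81, -0.18], [-2.99, 2.99]. Speed limits (rad/s): [2.57, 2.57, 3.01, 3.14, 3.14, 3.14].

INTERFACE

Orientations are given as a unit quaternion [x, y, z, w].
In Python, from rig import env gives the robot as it stands.
- The arm moves only by the tool apply_moves, never from a script. Its argument "plan" is a list of rows, each a list of 7 numbers: the shift along the world's x, y, z in cm, then the turn, a rotation vector about the world's x, y, z in rad, then the finger opening in cm, from 0 to 8.54. A call has 1 to 5 rows; each row shifts and turns the commanded pose from where the row before left it; what a row does not reach is not made up. A row lasts 1/10 s, in which the tool goes at most 50 mm and 8.59 degrees, less where a joint would pass 70% of its speed; a pose out of reach is approached as far as the arm can. A call is refused whole if a number of a shift passes 5 or a number of a turn 0.15, either way. A call with a gripper value outside its range is refused whole. The fingers move at their own pace and stop on an object; "grip_force" is the grip in N (left out, the last holds). Time passes only in rows, so rows that do not move let the fingers close. It gives the time, the measured TCP pose, the force, the opening and the grip force at its end, in the units of the state.
- env.get_state(): the state, without advancing time (a new reading comes with each control period).
- env.read_camera(name): name is "scene" or "side" or "wrist"; returns a dict with "pixels" (480x640x3 uint8, red, green, blue), "fx", "fy", "cx", "cy" (pixels), "world_from_camera" (4x4, takes a point from camera to world coordinates); the wrist camera has in their place "tool_from_camera" (4x4, takes a point from camera to tool coordinates, whose origin is the TCP and whose axes are the flange's). Camera axes: x right, y down, z forward; pixel columns grow to the right and rows downward; lengths in m; the calibration is good to about 2 mm. A picture is of the moment at which its call begins: read the wrist's pose just before it. There is no depth.
- env.close_job(): hands the job in; it is judged then, once.
Trained networks look in a picture, given as the dict that the camera call returned (one of the last four; its "shot" number tells which), for a name from the list of things; names that differ only in an ending like _2 or _b are one class to them, and where a whole thing is asked for, a point or a joint stands for the part that bears it (a point fixed in the world has none). Each returns a list of dicts, best first, with "p" (0 to 1); they miss things now and then, are a little off and sometimes report something else, mostly with a low value. They report only what shows in the picture. A call takes as long as a camera call. They do not tell look-alikes from the thing itself.
- env.search_frame(picture, thing): "centre" ([column, row] in pixels, amid what is visible of it).
- env.place_of(picture, thing): "centre" ([column, row] in pixels: a listed point, or the origin of a listed thing).
The state is a dict: "t": time; "joint_pos": joint angles; "joint_vel": joint speeds; "joint_efforts": joint torques, N m; "tcp_pos": TCP position; "eef_rot": TCP orientation; "force": force on the tool from outside, world axes, zero at the start; "torque": the same for the moment, N m; "gripper_width": finger opening in m; "finger_force": force on a finger pad.
Only numpy, scipy, OpenCV 4.12 (cv2) and the standard library are available. Lean on these libraries where they do the work, as an engineer would, in place of code of your own. Each camera call takes 0.05 s, during which the arm holds its last target. There are 200 camera calls.

## Working session

There is one attempt and no reset: what is moved stays moved. The work goes in short steps, Python scripts to look and compute and a tool call to move; the robot and the scene stay as the last step left them, time stands still between calls to the robot, and variables do not carry over. Pictures are saved under pics/ and viewed, at most 14 in all, crops included, and the job is handed in when it is done.

Besides the shell and the picture viewer there is one more tool, called after "Call:" as a command line: name --pt "numbers of a row" for each row, then --argument value for the rest. apply_moves: Moves the arm, as the interface text tells. Its arguments: {"type":"object","properties":{"plan":{"type":"array"},"grip_force":{"type":"number"}},"required":["plan"]}

```bash
mkdir -p pics
cat > h.py <<'E'
import numpy as np, cv2
from scipy.spatial.transform import Rotation as R
from rig import env
def pose():
    s=env.get_state(); T=np.eye(4); T[:3,:3]=R.from_quat(s["eef_rot"]).as_matrix(); T[:3,3]=s["tcp_pos"]; return T
def shot(n):
    T=pose(); p=env.read_camera(n)
    p["W"]=np.array(p["world_from_camera"]) if n!="wrist" else T@np.array(p["tool_from_camera"])
    return p
def toz(p,uv,z):
    W=p["W"]; d=W[:3,:3]@np.array([(uv[0]-p["cx"])/p["fx"],(uv[1]-p["cy"])/p["fy"],1]); o=W[:3,3]
    return o+d*(z-o[2])/d[2]
def proj(p,X):
    c=np.linalg.inv(p["W"])@np.append(X,1); return [p["fx"]*c[0]/c[2]+p["cx"],p["fy"]*c[1]/c[2]+p["cy"]]
def save(p,n): cv2.imwrite(f"pics/{n}.png",p["pixels"][:,:,::-1])
H=dict(macaron1=.006,jar=0,jar_mouth=.112,lid=0,tray=0,nozzle=0,cutter=0,shaker=0,palette_knife=0,saltcan=0)
def look(p,things,f="place_of",hs=H,n=8,pm=.2):
    for t in things:
        for d in getattr(env,f)(p,t)[:n]:
            if d["p"]>pm: print(t,round(d["p"],2),np.round(d["centre"]),np.round(toz(p,d["centre"],hs[t]),3))
E
python3 - <<'E'
from h import *
s=env.get_state(); print(s["t"],np.round(s["tcp_pos"],3),np.round(R.from_quat(s["eef_rot"]).as_matrix(),2).tolist(),s["force"],s["finger_force"])
for n in ["scene","side"]:
    p=shot(n); save(p,n); print(n,np.round(p["W"],2).tolist()); look(p,H)
E
```

```text
0.0 [0.208 0.563 0.23 ] [[0.94, -0.35, -0.0], [-0.35, -0.94, -0.0], [0.0, 0.0, -1.0]] [-0.8948454   1.12251408 -0.27044295] 0.0
scene [[-0.1, 0.79, -0.61, 1.3], [1.0, 0.08, -0.06, 0.07], [0.0, -0.61, -0.79, 0.94], [0.0, 0.0, 0.0, 1.0]]
macaron1 0.7 [217. 194.] [ 0.476 -0.307  0.006]
macaron1 0.68 [250. 194.] [ 0.467 -0.219  0.006]
macaron1 0.64 [220. 214.] [ 0.546 -0.282  0.006]
macaron1 0.5 [273. 220.] [ 0.549 -0.141  0.006]
macaron1 0.45 [243. 220.] [ 0.558 -0.218  0.006]
jar 0.77 [420. 224.] [0.521 0.242 0.   ]
jar_mouth 0.56 [421. 196.] [0.524 0.227 0.112]
lid 0.97 [324. 238.] [ 0.592 -0.003  0.   ]
lid 0.56 [241. 218.] [ 0.546 -0.227  0.   ]
lid 0.5 [236. 275.] [ 0.723 -0.202  0.   ]
lid 0.22 [249. 206.] [ 0.503 -0.216  0.   ]
tray 0.83 [248. 205.] [ 0.501 -0.216 -0.   ]
nozzle 0.74 [270. 224.] [ 0.558 -0.146  0.   ]
nozzle 0.62 [344. 270.] [0.682 0.057 0.   ]
nozzle 0.25 [217. 215.] [ 0.545 -0.293  0.   ]
cutter 0.93 [234. 319.] [ 0.839 -0.18   0.   ]
cutter 0.81 [292. 270.] [ 0.696 -0.069  0.   ]
cutter 0.72 [198. 303.] [ 0.807 -0.272  0.   ]
cutter 0.61 [204. 252.] [ 0.664 -0
[... 507 characters left out ...]
.006]
macaron1 0.55 [250. 409.] [ 0.456 -0.226  0.006]
jar 0.66 [252. 220.] [0.526 0.227 0.   ]
jar_mouth 0.88 [253. 175.] [0.536 0.23  0.112]
lid 0.65 [307. 289.] [ 0.593 -0.007  0.   ]
tray 0.87 [283. 404.] [ 0.505 -0.226  0.   ]
nozzle 0.56 [345. 259.] [0.686 0.056 0.   ]
nozzle 0.33 [228. 302.] [ 0.448 -0.003  0.   ]
nozzle 0.27 [314. 392.] [ 0.553 -0.219  0.   ]
cutter 0.96 [408. 428.] [ 0.667 -0.305  0.   ]
cutter 0.95 [492. 384.] [ 0.82 -0.27  0.  ]
cutter 0.62 [372. 305.] [ 0.697 -0.073  0.   ]
cutter 0.56 [474. 339.] [ 0.838 -0.186  0.   ]
shaker 0.76 [228. 304.] [ 0.447 -0.007  0.   ]
palette_knife 0.74 [338. 196.] [0.734 0.272 0.   ]
saltcan 0.66 [414. 359.] [ 0.724 -0.199  0.   ]
```

View pics/scene.png

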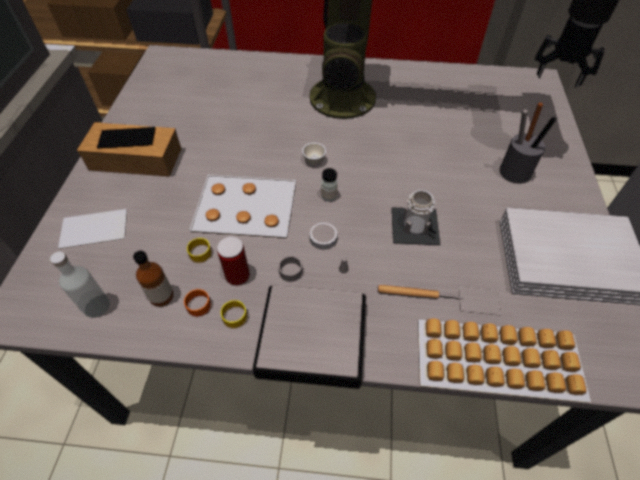

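View pics/side.png

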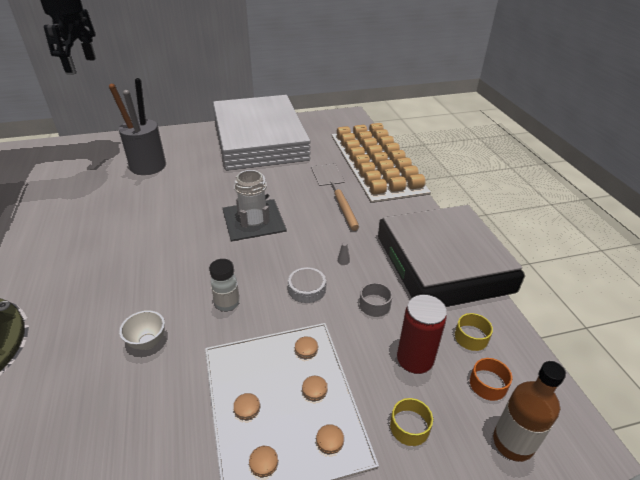

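The scene shows five macarons: (217,189), (249,188), (212,214), (243,216) and (271,220). It also shows the lid at (323,235) and the jar mouth at (421,196). The side view agrees. First I'll go over the jar, avoiding the pen pot.

Call:
apply_moves --pt "0 -4.5 1 0 0 0 8.5" --pt "0 -4.5 1 0 0 0 8.5" --pt "0 -4.5 1 0 0 0 8.5" --pt "0 -4.5 1 0 0 0 8.5" --pt "0 -4.5 1 0 0 0 8.5" --grip_force 20

```text
t: 1.6
tcp_pos: [0.2079, 0.336, 0.2816]
eef_rot: [0.984, -0.176, 0.0, -0.0]
force: [0.0, -0.8, 1.0]
gripper_width: 0.0852
finger_force: 0.0
```

Call:
apply_moves --pt "3 -3 0 0 0 0 6" --pt "4.5 -1.5 0 0 0 0 6" --pt "4.5 -1 0 0 0 0 6" --pt "4.5 -1 0 0 0 0 6" --pt "4.5 -1 0 0 0 0 6"

```text
t: 2.1
tcp_pos: [0.4197, 0.2618, 0.2816]
eef_rot: [0.984, -0.176, 0.0, -0.001]
force: [-1.0, 1.1, 0.1]
gripper_width: 0.0599
finger_force: 0.0
```

Call:
apply_moves --pt "3 -1 0 0 0 0 6" --pt "0 -1 0 0 0 0 6" --pt "0 0 0 0 0 0 6"

```text
t: 2.4
tcp_pos: [0.4483, 0.2418, 0.2811]
eef_rot: [0.984, -0.177, -0.0, 0.0]
force: [-1.1, 0.7, 0.2]
gripper_width: 0.06
finger_force: 0.0
```

Run:
```python
from h import *
s=env.get_state(); print(s["t"],np.round(s["tcp_pos"],3),s["joint_pos"],s["gripper_width"])
p=shot("wrist"); save(p,"w1"); look(p,["jar","jar_mouth","lid"])
print(proj(p,[.53,.229,.112]), np.round(p["W"],2).tolist())
```

```text
2.4 [0.448 0.242 0.281] [ 8.90827042e-01 -1.89278299e-01 -4.14649143e-02  2.12185165e-04
 -1.71943740e+00  3.23917375e-01] 0.060020121426375916
jar_mouth 0.94 [299. 129.] [0.53  0.232 0.112]
lid 0.21 [512. 126.] [ 0.445 -0.001  0.   ]
[np.float64(301.7136845227809), np.float64(127.70020300255302)] [[-0.35, -0.89, -0.3, 0.53], [-0.94, 0.33, 0.11, 0.21], [0.0, 0.32, -0.95, 0.42], [0.0, 0.0, 0.0, 1.0]]
```

View pics/w1.png

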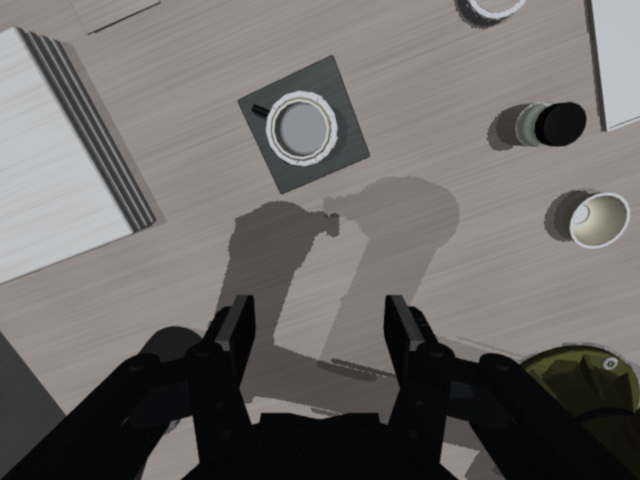

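The jar mouth ring is centred at about (302,128) in the wrist view, so it sits near (0.530, 0.230). Next the tray.

Call:
apply_moves --pt "0 -4.8 0 0 0 0 6" --pt "0 -4.8 0 0 0 0 6" --pt "0 -4.8 0 0 0 0 6" --pt "0 -4.8 0 0 0 0 6" --pt "0 -4.8 0 0 0 0 6"

```text
t: 3.1
tcp_pos: [0.4471, 0.002, 0.282]
eef_rot: [0.985, -0.175, 0.001, -0.001]
force: [1.1, -0.4, 0.4]
gripper_width: 0.0602
finger_force: 0.0
```

Call:
apply_moves --pt "0 -4.8 0 0 0 0 6" --pt "0 -4.8 0 0 0 0 6" --pt "0 -4.8 0 0 0 0 6" --pt "0 -3.8 0 0 0 0 6" --pt "0 0 0 0 0 0 6"

```text
t: 3.6
tcp_pos: [0.4472, -0.1818, 0.2813]
eef_rot: [0.984, -0.178, 0.0, 0.0]
force: [-0.1, 0.2, -0.2]
gripper_width: 0.0599
finger_force: 0.0
```

Call:
apply_moves --pt "0 0 0 0 0 0 6" --pt "0 0 0 0 0 0 6"

```text
t: 3.8
tcp_pos: [0.448, -0.1781, 0.2816]
eef_rot: [0.985, -0.175, 0.0, -0.0]
force: [0.0, 0.1, -1.1]
gripper_width: 0.06
finger_force: 0.0
```

Run:
```python
from h import *
s=env.get_state(); print(s["t"],np.round(s["tcp_pos"],4))
p=shot("wrist"); save(p,"w2"); look(p,["macaron1"])
hsv=cv2.cvtColor(p["pixels"],cv2.COLOR_RGB2HSV)
m=cv2.inRange(hsv,(5,80,90),(20,255,255)); m=cv2.morphologyEx(m,cv2.MORPH_OPEN,np.ones((5,5)))
n,_,st,c=cv2.connectedComponentsWithStats(m)
for i in range(1,n):
    if st[i,4]>300: print(st[i],np.round(c[i]),np.round(toz(p,c[i],.014),4))
```

```text
3.8 [ 0.448  -0.1781  0.2816]
macaron1 0.88 [322.  97.] [ 0.555 -0.22   0.006]
macaron1 0.85 [262. 116.] [ 0.56  -0.146  0.006]
macaron1 0.8 [415. 147.] [ 0.465 -0.305  0.006]
macaron1 0.71 [388.  70.] [ 0.556 -0.298  0.006]
macaron1 0.56 [354. 179.] [ 0.453 -0.225  0.006]
[374  49  33  38 892] [390.  67.] [ 0.5564 -0.2997  0.014 ]
[305  79  32  36 797] [320.  97.] [ 0.555 -0.217  0.014]
[241 100  33  34 836] [257. 117.] [ 0.5602 -0.1417  0.014 ]
[ 601  125   39  120 3877] [622. 183.] [ 0.3373 -0.5283  0.014 ]
[403 131  32  33 804] [419. 147.] [ 0.4637 -0.3069  0.014 ]
[339 165  30  31 714] [353. 180.] [ 0.4531 -0.2226  0.014 ]
```

View pics/w2.png

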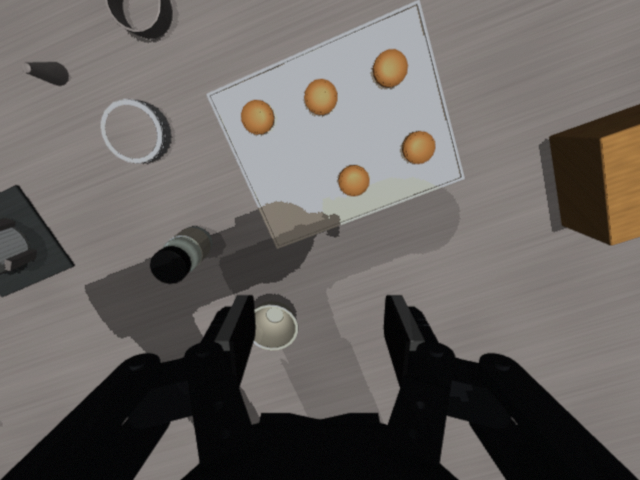

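The five macarons show clearly at (390,67), (320,97), (257,117), (419,147) and (353,180). I'll pick the nearest one first.

Call:
apply_moves --pt "0.5 -4.5 -4.9 0 0 0 6" --pt "0 0 -4.9 0 0 0 6" --pt "0 0 -4.9 0 0 0 6" --pt "0 0 -4.9 0 0 0 6" --pt "0 0 -4 0 0 0 6"

```text
t: 4.4
tcp_pos: [0.451, -0.2116, 0.0548]
eef_rot: [0.985, -0.175, -0.001, -0.0]
force: [1.1, -0.5, 0.1]
gripper_width: 0.06
finger_force: 0.0
```

Call:
apply_moves --pt "0 0 -2 0 0 0 6" --pt "0 0 -1.6 0 0 0 6" --pt "0 0 0 0 0 0 6" --pt "0 0 0 0 0 0 2" --pt "0 0 0 0 0 0 2"

```text
t: 4.9
tcp_pos: [0.4527, -0.2127, 0.0231]
eef_rot: [0.984, -0.175, 0.001, 0.0]
force: [0.2, -0.8, 0.2]
gripper_width: 0.0319
finger_force: 0.0
```

Call:
apply_moves --pt "0 0 0 0 0 0 2" --pt "0 0 0 0 0 0 2" --pt "0 0 0.5 0 0 0 2" --pt "0 0 1.5 0 0 0 2"

```text
t: 5.3
tcp_pos: [0.4506, -0.2127, 0.0408]
eef_rot: [0.984, -0.176, -0.001, -0.0]
force: [-0.7, -0.5, -1.0]
gripper_width: 0.0201
finger_force: 0.0
```

Each row caps the 50 mm total, so the diagonal row fell short and the fingers closed above the macaron. I'll correct this and use smaller steps.

Call:
apply_moves --pt "0.1 -1 0 0 0 0 6" --pt "0 0 0 0 0 0 6" --pt "0 0 0 0 0 0 6" --pt "0 0 0 0 0 0 6"

```text
t: 5.7
tcp_pos: [0.4521, -0.2229, 0.0408]
eef_rot: [0.984, -0.176, -0.001, -0.0]
force: [-0.1, 0.0, -0.4]
gripper_width: 0.0603
finger_force: 0.0
```

Call:
apply_moves --pt "0 0 -1.6 0 0 0 6" --pt "0 0 -1.5 0 0 0 6" --pt "0 0 0 0 0 0 6" --pt "0 0 0 0 0 0 6"

```text
t: 6.1
tcp_pos: [0.4524, -0.2229, 0.0105]
eef_rot: [0.984, -0.176, -0.0, 0.0]
force: [0.6, -0.0, 0.6]
gripper_width: 0.0595
finger_force: 0.0
```

Call:
apply_moves --pt "0 0 0 0 0 0 2" --pt "0 0 0 0 0 0 2" --pt "0 0 0 0 0 0 2" --pt "0 0 0 0 0 0 2" --grip_force 20

```text
t: 6.5
tcp_pos: [0.4533, -0.2231, 0.0116]
eef_rot: [0.984, -0.176, 0.001, 0.0]
force: [-1.1, 1.0, 5.1]
gripper_width: 0.037
finger_force: 20.3
```

Call:
apply_moves --pt "0 0 2 0 0 0 2" --pt "0 0 4 0 0 0 2" --pt "0 0 4 0 0 0 2" --pt "0 0 4 0 0 0 2" --pt "0 2 3 0 0 0 2"

```text
t: 7.0
tcp_pos: [0.4526, -0.2039, 0.183]
eef_rot: [0.984, -0.177, 0.001, 0.0]
force: [0.3, 0.1, -0.5]
gripper_width: 0.0368
finger_force: 20.2
```

Call:
apply_moves --pt "1 4.4 0 0 0 0 2" --pt "1 4.4 0 0 0 0 2" --pt "1 4.4 0 0 0 0 2" --pt "1 4.4 0 0 0 0 2" --pt "1 4.4 0 0 0 0 2"

```text
t: 7.5
tcp_pos: [0.5025, 0.019, 0.1805]
eef_rot: [0.984, -0.176, 0.0, -0.0]
force: [0.7, -0.2, -0.7]
gripper_width: 0.0372
finger_force: 20.2
```

Call:
apply_moves --pt "1 4.4 0 0 0 0 2" --pt "1 4.4 0 0 0 0 2" --pt "0.7 4.4 0 0 0 0 2" --pt "0 4.4 0 0 0 0 2" --pt "0 3.7 0 0 0 0 2"

```text
t: 8.0
tcp_pos: [0.5292, 0.2323, 0.1799]
eef_rot: [0.984, -0.176, -0.0, 0.0]
force: [0.0, -0.3, 0.3]
gripper_width: 0.0367
finger_force: 20.2
```

Call:
apply_moves --pt "0 0 0 0 0 0 2" --pt "0 0 0 0 0 0 2"

```text
t: 8.2
tcp_pos: [0.5292, 0.2307, 0.1798]
eef_rot: [0.985, -0.175, -0.001, 0.001]
force: [-0.7, -1.4, -0.5]
gripper_width: 0.0366
finger_force: 20.2
```

Run:
```python
from h import *
s=env.get_state(); print(s["t"],np.round(s["tcp_pos"],4),s["gripper_width"])
p=shot("wrist"); look(p,["jar_mouth"])
for n in["scene","side"]:
    q=shot(n); look(q,["jar_mouth"])
save(p,"w3")
```

```text
8.2 [0.5292 0.2307 0.1798] 0.03663397803223157
jar_mouth 0.95 [320. 258.] [0.528 0.232 0.112]
jar_mouth 0.8 [423. 196.] [0.524 0.231 0.112]
jar_mouth 0.73 [251. 173.] [0.533 0.237 0.112]
```

View pics/w3.png

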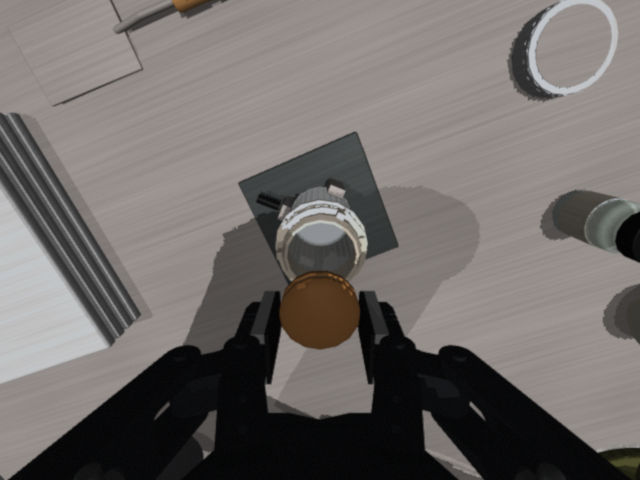

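The macaron is held centred at (319,312), with the jar mouth below at about (321,255). I'll lower to just above the rim.

Call:
apply_moves --pt "0 0 -3 0 0 0 2" --pt "0 0.1 -2.4 0 0 0 2" --pt "0 0 -0.7 0 0 0 2" --pt "0 0 0 0 0 0 2" --pt "0 0 0 0 0 0 2"

```text
t: 9.0
tcp_pos: [0.5303, 0.2311, 0.1211]
eef_rot: [0.984, -0.176, 0.001, -0.0]
force: [-0.4, -0.6, 0.6]
gripper_width: 0.0368
finger_force: 20.2
```

Run:
```python
from h import *
s=env.get_state(); print(s["t"],np.round(s["tcp_pos"],4),s["force"])
p=shot("side"); W=[.529,.2315,.112]; c=proj(p,W); print(c)
u,v=map(int,c); q=p["pixels"][v-60:v+60,u-80:u+80]; cv2.imwrite("pics/s2.png",cv2.resize(q[:,:,::-1],None,fx=4,fy=4))
```

```text
9.0 [0.5303 0.2311 0.1211] [-0.44946749 -0.6358965   0.64212065]
[np.float64(249.16150675169257), np.float64(174.93240037456422)]
```

View pics/s2.png

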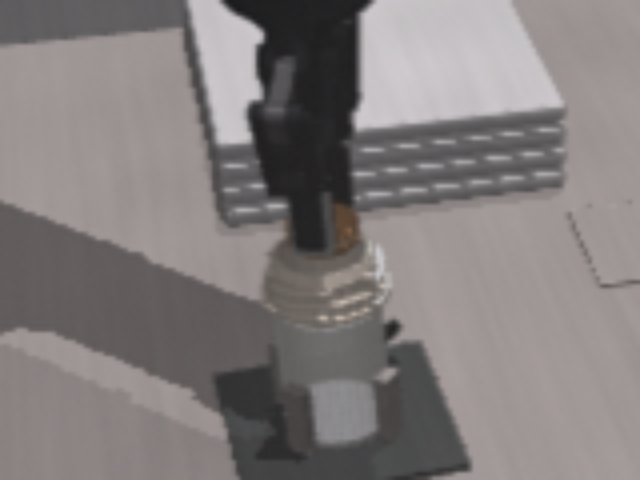

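The macaron sits at (325,230), centred over the neck at about (327,260). I'll lower slightly and let go.

Call:
apply_moves --pt "0 0 -0.3 0 0 0 2" --pt "0 0 0 0 0 0 2" --pt "0 0 0 0 0 0 6" --pt "0 0 0 0 0 0 6" --pt "0 0 0 0 0 0 6"

```text
t: 9.55
tcp_pos: [0.5297, 0.2311, 0.1167]
eef_rot: [0.984, -0.176, 0.0, 0.0]
force: [-0.6, 1.0, -0.2]
gripper_width: 0.0601
finger_force: 0.0
```

Call:
apply_moves --pt "0 0 3 0 0 0 6" --pt "0 0 3 0 0 0 6" --pt "0 0 0 0 0 0 6"

```text
t: 9.85
tcp_pos: [0.5315, 0.2318, 0.182]
eef_rot: [0.984, -0.176, 0.003, -0.002]
force: [-0.0, 0.2, -0.1]
gripper_width: 0.06
finger_force: 0.0
```

Run:
```python
from h import *
s=env.get_state(); print(s["t"],np.round(s["tcp_pos"],4))
p=shot("wrist"); look(p,["jar_mouth","macaron1"]); save(p,"w4")
```

```text
9.85 [0.5315 0.2318 0.182 ]
jar_mouth 0.68 [323. 259.] [0.528 0.232 0.112]
macaron1 0.58 [321. 216.] [0.531 0.232 0.006]
```

View pics/w4.png

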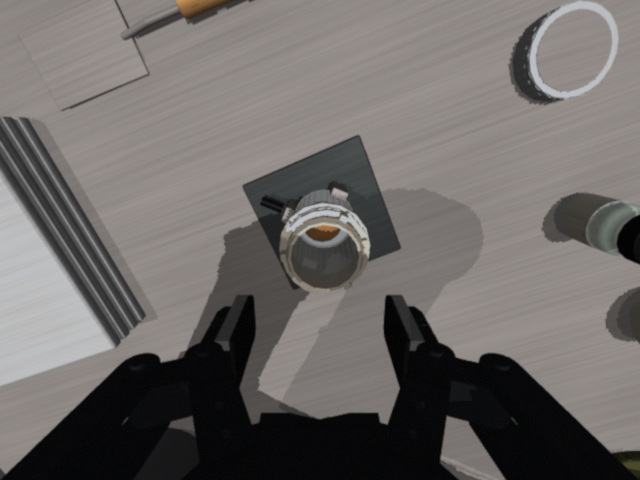

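The first macaron is in the jar, seen at (323,233). Next is the one at (.560, -.142).

Call:
apply_moves --pt "0.5 -4.6 0 0 0 0 6" --pt "0.5 -4.6 0 0 0 0 6" --pt "0.5 -4.6 0 0 0 0 6" --pt "0.5 -4.6 0 0 0 0 6" --pt "0.5 -4.6 0 0 0 0 6"

```text
t: 10.5
tcp_pos: [0.554, -0.0007, 0.1753]
eef_rot: [0.984, -0.176, -0.001, 0.0]
force: [1.4, -0.1, -0.3]
gripper_width: 0.0599
finger_force: 0.0
```

Call:
apply_moves --pt "0.4 -4.6 0 0 0 0 6" --pt "0 -4.6 0 0 0 0 6" --pt "0 -4.6 0 0 0 0 6" --pt "0 -0.6 -2 0 0 0 6" --pt "0 0 0 0 0 0 6"

```text
t: 11.0
tcp_pos: [0.5565, -0.144, 0.1522]
eef_rot: [0.984, -0.177, -0.003, 0.0]
force: [0.3, 0.3, -1.7]
gripper_width: 0.0602
finger_force: 0.0
```

```bash
cat > mac.py <<'E'
from h import *
s=env.get_state(); t=np.array(s["tcp_pos"]); print(s["t"],np.round(t,4))
p=shot("wrist")
hsv=cv2.cvtColor(p["pixels"],cv2.COLOR_RGB2HSV)
m=cv2.inRange(hsv,(5,80,60),(20,255,255)); m=cv2.morphologyEx(m,cv2.MORPH_OPEN,np.ones((5,5)))
n,_,st,c=cv2.connectedComponentsWithStats(m)
for i in range(1,n):
    if st[i,4]>300:
        X=toz(p,c[i],.014); print(st[i],np.round(X,4),"move cm",np.round((X-t)[:2]*100,2))
E
python3 mac.py
```

```text
11.0 [ 0.5565 -0.144   0.1522]
[ 477  140   47   46 1757] [ 0.5553 -0.3     0.014 ] move cm [ -0.12 -15.59]
[ 380  176   46   45 1614] [ 0.5545 -0.2175  0.014 ] move cm [-0.2  -7.34]
[ 296  202   43   42 1453] [ 0.5596 -0.1422  0.014 ] move cm [0.31 0.19]
[ 507  237   43   41 1338] [ 0.4624 -0.308   0.014 ] move cm [ -9.41 -16.4 ]
```

Call:
apply_moves --pt "0.3 0.2 -4 0 0 0 6" --pt "0 0 -4 0 0 0 6" --pt "0 0 -3 0 0 0 6" --pt "0 0 0 0 0 0 6" --pt "0 0 0 0 0 0 6"

```text
t: 11.55
tcp_pos: [0.5621, -0.1403, 0.0478]
eef_rot: [0.985, -0.175, 0.0, 0.001]
force: [-0.6, -0.4, 0.5]
gripper_width: 0.06
finger_force: 0.0
```

Call:
apply_moves --pt "-0.2 -0.2 -2 0 0 0 6" --pt "0 0 -1.6 0 0 0 6" --pt "0 0 0 0 0 0 6" --pt "0 0 0 0 0 0 6"

```text
t: 11.95
tcp_pos: [0.561, -0.1428, 0.0131]
eef_rot: [0.984, -0.176, 0.002, 0.0]
force: [0.4, 0.2, 0.5]
gripper_width: 0.0598
finger_force: 0.0
```

Call:
apply_moves --pt "0 0 0 0 0 0 2" --pt "0 0 0 0 0 0 2" --pt "0 0 0 0 0 0 2" --pt "0 0 0 0 0 0 2"

```text
t: 12.35
tcp_pos: [0.5609, -0.1429, 0.0128]
eef_rot: [0.984, -0.176, 0.002, -0.0]
force: [-1.0, 0.4, 7.1]
gripper_width: 0.037
finger_force: 19.7
```

Call:
apply_moves --pt "0 0 2 0 0 0 2" --pt "0 0 4 0 0 0 2" --pt "0 0 4 0 0 0 2" --pt "0 2 4 0 0 0 2" --pt "-0.5 4.4 1 0 0 0 2"

```text
t: 12.85
tcp_pos: [0.5566, -0.0804, 0.1668]
eef_rot: [0.984, -0.178, 0.004, -0.0]
force: [0.4, 0.6, -0.3]
gripper_width: 0.0366
finger_force: 20.2
```

Call:
apply_moves --pt "-0.5 4.4 0 0 0 0 2" --pt "-0.5 4.4 0 0 0 0 2" --pt "-0.5 4.4 0 0 0 0 2" --pt "-0.5 4.4 0 0 0 0 2" --pt "-0.5 4.4 0 0 0 0 2"

```text
t: 13.35
tcp_pos: [0.5292, 0.1429, 0.1612]
eef_rot: [0.984, -0.176, 0.0, -0.0]
force: [0.5, 0.0, -0.6]
gripper_width: 0.0364
finger_force: 20.2
```

Call:
apply_moves --pt "0 4.4 0 0 0 0 2" --pt "0 4.4 0 0 0 0 2" --pt "0 0 0 0 0 0 2" --pt "0 0 0 0 0 0 2"

```text
t: 13.75
tcp_pos: [0.5293, 0.2299, 0.1605]
eef_rot: [0.985, -0.175, -0.0, 0.0]
force: [-0.1, -0.1, 0.4]
gripper_width: 0.0368
finger_force: 20.2
```

Call:
apply_moves --pt "0 0.1 -2.5 0 0 0 2" --pt "0 0 -1.7 0 0 0 2" --pt "0 0 0 0 0 0 2" --pt "0 0 0 0 0 0 2"

```text
t: 14.15
tcp_pos: [0.53, 0.2291, 0.1194]
eef_rot: [0.984, -0.176, 0.0, 0.0]
force: [0.0, -0.2, 0.4]
gripper_width: 0.0371
finger_force: 20.2
```

Call:
apply_moves --pt "0 0 0 0 0 0 2" --pt "0 0 0 0 0 0 6" --pt "0 0 0 0 0 0 6" --pt "0 0 0 0 0 0 6" --pt "0 0 4 0 0 0 6"

```text
t: 14.65
tcp_pos: [0.5269, 0.229, 0.1528]
eef_rot: [0.984, -0.176, -0.004, 0.003]
force: [0.2, 0.6, -0.1]
gripper_width: 0.0602
finger_force: 0.0
```

Call:
apply_moves --pt "0 0 2 0 0 0 6" --pt "0 0 0 0 0 0 6"

```text
t: 14.85
tcp_pos: [0.5311, 0.2308, 0.183]
eef_rot: [0.984, -0.176, 0.003, -0.002]
force: [-0.0, 0.0, 1.7]
gripper_width: 0.0596
finger_force: 0.0
```

```bash
python3 mac.py
```

```text
14.85 [0.5311 0.2308 0.183 ]
[175   0  48  17 520] [0.7295 0.2658 0.014 ] move cm [19.84  3.5 ]
[300 225  38  24 677] [0.5148 0.2393 0.014 ] move cm [-1.63  0.86]
```

Two are in. Next is (.555, -.2175).

Call:
apply_moves --pt "0.4 -4.6 0 0 0 0 6" --pt "0.4 -4.6 0 0 0 0 6" --pt "0.4 -4.6 0 0 0 0 6" --pt "0.4 -4.6 0 0 0 0 6" --pt "0.4 -4.6 0 0 0 0 6"

```text
t: 15.4
tcp_pos: [0.549, -0.0016, 0.1776]
eef_rot: [0.984, -0.176, -0.001, 0.0]
force: [1.1, -1.0, -0.1]
gripper_width: 0.0598
finger_force: 0.0
```

Call:
apply_moves --pt "0.4 -4.6 0 0 0 0 6" --pt "0 -4.6 0 0 0 0 6" --pt "0 -4.6 0 0 0 0 6" --pt "0 -4.6 0 0 0 0 6" --pt "0 -3.4 -1 0 0 0 6"

```text
t: 15.9
tcp_pos: [0.5534, -0.2206, 0.1688]
eef_rot: [0.984, -0.177, 0.0, 0.0]
force: [1.3, -0.0, 0.5]
gripper_width: 0.0599
finger_force: 0.0
```

Call:
apply_moves --pt "0 0 -4 0 0 0 6" --pt "0 0 -4 0 0 0 6" --pt "0 0 0 0 0 0 6" --pt "0 0 0 0 0 0 6"

```text
t: 16.3
tcp_pos: [0.5532, -0.2181, 0.0885]
eef_rot: [0.984, -0.176, -0.001, 0.001]
force: [0.2, 0.0, 1.0]
gripper_width: 0.06
finger_force: 0.0
```

```bash
python3 mac.py
```

```text
16.3 [ 0.5532 -0.2181  0.0885]
[ 408  181   57   57 2613] [ 0.5553 -0.2995  0.014 ] move cm [ 0.21 -8.14]
[ 294  224   53   49 2020] [ 0.5561 -0.2184  0.014 ] move cm [ 0.29 -0.03]
[ 452  298   51   46 1798] [ 0.4611 -0.3078  0.014 ] move cm [-9.21 -8.97]
```

Call:
apply_moves --pt "0.2 0 -4 0 0 0 6" --pt "0 0 -2 0 0 0 6" --pt "0 0 -1.5 0 0 0 6" --pt "0 0 0 0 0 0 6" --pt "0 0 0 0 0 0 6"

```text
t: 16.85
tcp_pos: [0.5568, -0.2181, 0.0156]
eef_rot: [0.984, -0.176, 0.001, 0.0]
force: [0.7, -1.6, 0.6]
gripper_width: 0.06
finger_force: 0.0
```

Call:
apply_moves --pt "0 0 0 0 0 0 2" --pt "0 0 0 0 0 0 2" --pt "0 0 0 0 0 0 2" --pt "0 0 0 0 0 0 2"

```text
t: 17.25
tcp_pos: [0.5567, -0.2181, 0.0156]
eef_rot: [0.984, -0.176, 0.002, 0.0]
force: [-0.6, 0.9, 6.1]
gripper_width: 0.0366
finger_force: 19.7
```

Call:
apply_moves --pt "0 0 2 0 0 0 2" --pt "0 0 4 0 0 0 2" --pt "0 0 4 0 0 0 2" --pt "0 2 4 0 0 0 2" --pt "-0.4 4.5 1 0 0 0 2"

```text
t: 17.75
tcp_pos: [0.5533, -0.1547, 0.1695]
eef_rot: [0.984, -0.178, 0.004, 0.0]
force: [0.9, 1.6, 0.4]
gripper_width: 0.0365
finger_force: 20.1
```

Call:
apply_moves --pt "-0.4 4.5 0 0 0 0 2" --pt "-0.4 4.5 0 0 0 0 2" --pt "-0.4 4.5 0 0 0 0 2" --pt "-0.4 4.5 0 0 0 0 2" --pt "-0.4 4.5 0 0 0 0 2"

```text
t: 18.25
tcp_pos: [0.5311, 0.0739, 0.1641]
eef_rot: [0.984, -0.176, 0.0, -0.0]
force: [1.7, 0.7, 0.1]
gripper_width: 0.0361
finger_force: 20.1
```

Call:
apply_moves --pt "-0.3 4.5 0 0 0 0 2" --pt "0 4.5 0 0 0 0 2" --pt "0 4.5 0 0 0 0 2" --pt "0 2.5 0 0 0 0 2" --pt "0 0 0 0 0 0 2"

```text
t: 18.75
tcp_pos: [0.528, 0.235, 0.1631]
eef_rot: [0.985, -0.174, -0.0, 0.0]
force: [-0.5, -1.1, 0.1]
gripper_width: 0.0364
finger_force: 20.2
```

Call:
apply_moves --pt "0 0 0 0 0 0 2" --pt "0 0 0 0 0 0 2"

```text
t: 18.95
tcp_pos: [0.5287, 0.2314, 0.1638]
eef_rot: [0.984, -0.176, 0.0, 0.0]
force: [0.3, 0.3, -0.5]
gripper_width: 0.0371
finger_force: 20.2
```

Call:
apply_moves --pt "0 0 -2.5 0 0 0 2" --pt "0 0 -1.7 0 0 0 2" --pt "0 0 0 0 0 0 2" --pt "0 0 0 0 0 0 2"

```text
t: 19.35
tcp_pos: [0.529, 0.2312, 0.1223]
eef_rot: [0.984, -0.177, 0.0, 0.0]
force: [-0.4, 0.6, 0.1]
gripper_width: 0.0365
finger_force: 20.2
```

Call:
apply_moves --pt "0 0 0 0 0 0 2" --pt "0 0 0 0 0 0 6" --pt "0 0 0 0 0 0 6" --pt "0 0 0 0 0 0 6" --pt "0 0 4 0 0 0 6"

```text
t: 19.85
tcp_pos: [0.5259, 0.231, 0.1558]
eef_rot: [0.984, -0.176, -0.004, 0.003]
force: [1.0, -0.1, -0.5]
gripper_width: 0.06
finger_force: 0.0
```

Call:
apply_moves --pt "0 0 1.5 0 0 0 6" --pt "0 0 0 0 0 0 6"

```text
t: 20.05
tcp_pos: [0.53, 0.2328, 0.1805]
eef_rot: [0.984, -0.176, 0.002, -0.002]
force: [-0.0, 0.3, 0.2]
gripper_width: 0.0601
finger_force: 0.0
```

```bash
python3 mac.py
```

```text
20.05 [0.53   0.2328 0.1805]
[177   0  37  14 335] [0.7287 0.2687 0.014 ] move cm [19.87  3.59]
[ 299  224   44   32 1119] [0.5106 0.24   0.014 ] move cm [-1.93  0.71]
```

Three are in. Next is (.555, -.2995).

Call:
apply_moves --pt "0.4 -4.7 0 0 0 0 6" --pt "0.4 -4.7 0 0 0 0 6" --pt "0.4 -4.7 0 0 0 0 6" --pt "0.4 -4.7 0 0 0 0 6" --pt "0.4 -4.7 0 0 0 0 6"

```text
t: 20.6
tcp_pos: [0.548, -0.0046, 0.1756]
eef_rot: [0.984, -0.176, -0.001, 0.0]
force: [0.9, 0.5, 0.1]
gripper_width: 0.0602
finger_force: 0.0
```

Call:
apply_moves --pt "0.4 -4.7 0 0 0 0 6" --pt "0.1 -4.7 0 0 0 0 6" --pt "0 -4.7 0 0 0 0 6" --pt "0 -4.7 0 0 0 0 6" --pt "0 -4.7 0 0 0 0 6"

```text
t: 21.1
tcp_pos: [0.553, -0.2396, 0.1754]
eef_rot: [0.984, -0.176, -0.001, -0.0]
force: [0.9, 0.3, 0.7]
gripper_width: 0.0602
finger_force: 0.0
```

Call:
apply_moves --pt "0 -4.7 0 0 0 0 6" --pt "0 -1.5 -4 0 0 0 6" --pt "0 0 -4 0 0 0 6" --pt "0 0 0 0 0 0 6" --pt "0 0 0 0 0 0 6"

```text
t: 21.6
tcp_pos: [0.5531, -0.3, 0.0963]
eef_rot: [0.984, -0.176, -0.001, 0.0]
force: [0.4, 0.3, 1.5]
gripper_width: 0.0602
finger_force: 0.0
```

```bash
python3 mac.py
```

```text
21.6 [ 0.5531 -0.3     0.0963]
[ 292  220   53   52 2201] [ 0.5555 -0.2985  0.014 ] move cm [0.24 0.15]
[ 344  325   46   44 1484] [ 0.4616 -0.3051  0.014 ] move cm [-9.15 -0.52]
```

Call:
apply_moves --pt "0.2 0.1 -4 0 0 0 6" --pt "0 0 -3 0 0 0 6" --pt "0 0 -1.3 0 0 0 6" --pt "0 0 0 0 0 0 6" --pt "0 0 0 0 0 0 6"

```text
t: 22.15
tcp_pos: [0.5571, -0.2993, 0.0164]
eef_rot: [0.984, -0.176, 0.002, 0.001]
force: [0.3, -0.2, 0.1]
gripper_width: 0.0598
finger_force: 0.0
```

Call:
apply_moves --pt "0 0 0 0 0 0 2" --pt "0 0 0 0 0 0 2" --pt "0 0 0 0 0 0 2" --pt "0 0 0 0 0 0 2"

```text
t: 22.55
tcp_pos: [0.5569, -0.2993, 0.0162]
eef_rot: [0.984, -0.176, 0.002, 0.0]
force: [-1.6, 1.2, 5.8]
gripper_width: 0.0364
finger_force: 19.6
```

Call:
apply_moves --pt "0 0 2 0 0 0 2" --pt "0 0 4 0 0 0 2" --pt "0 0 4 0 0 0 2" --pt "0 2 4 0 0 0 2" --pt "-0.4 4.5 1 0 0 0 2"

```text
t: 23.05
tcp_pos: [0.5532, -0.2361, 0.1698]
eef_rot: [0.984, -0.178, 0.004, 0.001]
force: [1.5, 1.6, 0.2]
gripper_width: 0.0365
finger_force: 20.1
```

Call:
apply_moves --pt "-0.4 4.7 0 0 0 0 2" --pt "-0.4 4.7 0 0 0 0 2" --pt "-0.4 4.7 0 0 0 0 2" --pt "-0.4 4.7 0 0 0 0 2" --pt "-0.4 4.7 0 0 0 0 2"

```text
t: 23.55
tcp_pos: [0.5312, 0.0029, 0.1644]
eef_rot: [0.984, -0.176, 0.001, -0.0]
force: [0.9, -0.3, -0.2]
gripper_width: 0.0361
finger_force: 20.1
```

Call:
apply_moves --pt "-0.3 4.7 0 0 0 0 2" --pt "0 4.7 0 0 0 0 2" --pt "0 4.7 0 0 0 0 2" --pt "0 4.7 0 0 0 0 2" --pt "0 4.2 0 0 0 0 2"

```text
t: 24.05
tcp_pos: [0.5283, 0.2334, 0.1643]
eef_rot: [0.984, -0.176, 0.0, -0.0]
force: [0.5, 0.3, 0.2]
gripper_width: 0.0362
finger_force: 20.1
```

Call:
apply_moves --pt "0 0 0 0 0 0 2" --pt "0 0 0 0 0 0 2" --pt "0 0 0 0 0 0 2"

```text
t: 24.35
tcp_pos: [0.5287, 0.2305, 0.1639]
eef_rot: [0.984, -0.176, 0.0, -0.0]
force: [-0.0, -1.0, -0.8]
gripper_width: 0.0361
finger_force: 20.2
```

Call:
apply_moves --pt "0 0.1 -2.5 0 0 0 2" --pt "0 0 -1.7 0 0 0 2" --pt "0 0 0 0 0 0 2" --pt "0 0 0 0 0 0 2"

```text
t: 24.75
tcp_pos: [0.5291, 0.2311, 0.1224]
eef_rot: [0.984, -0.177, 0.0, 0.0]
force: [-0.3, -0.3, 0.2]
gripper_width: 0.0364
finger_force: 20.2
```

Call:
apply_moves --pt "0 0 0 0 0 0 2" --pt "0 0 0 0 0 0 6" --pt "0 0 0 0 0 0 6" --pt "0 0 0 0 0 0 6" --pt "0 0 4 0 0 0 6"

```text
t: 25.25
tcp_pos: [0.5259, 0.231, 0.1558]
eef_rot: [0.984, -0.176, -0.004, 0.003]
force: [0.1, 1.2, -1.0]
gripper_width: 0.0598
finger_force: 0.0
```

Call:
apply_moves --pt "0 0 1.5 0 0 0 6" --pt "0 0 0 0 0 0 6"

```text
t: 25.45
tcp_pos: [0.53, 0.2328, 0.1805]
eef_rot: [0.984, -0.176, 0.002, -0.002]
force: [-0.0, -0.3, -0.4]
gripper_width: 0.0603
finger_force: 0.0
```

```bash
python3 mac.py
```

```text
25.45 [0.53   0.2328 0.1805]
[177   0  37  14 335] [0.7286 0.2687 0.014 ] move cm [19.87  3.59]
[ 296  224   46   39 1420] [0.508  0.2426 0.014 ] move cm [-2.2   0.98]
```

Four are in. The last one is at (.4616, -.305).

Call:
apply_moves --pt "-0.6 -4.7 0 0 0 0 6" --pt "-0.6 -4.7 0 0 0 0 6" --pt "-0.6 -4.7 0 0 0 0 6" --pt "-0.6 -4.7 0 0 0 0 6" --pt "-0.6 -4.7 0 0 0 0 6"

```text
t: 26.0
tcp_pos: [0.4976, -0.0045, 0.1756]
eef_rot: [0.984, -0.176, -0.0, 0.0]
force: [1.2, 0.2, -0.7]
gripper_width: 0.0601
finger_force: 0.0
```

Call:
apply_moves --pt "-0.6 -4.7 0 0 0 0 6" --pt "-0.6 -4.7 0 0 0 0 6" --pt "-0.6 -4.7 0 0 0 0 6" --pt "-0.6 -4.7 0 0 0 0 6" --pt "-0.6 -4.7 0 0 0 0 6"

```text
t: 26.5
tcp_pos: [0.4677, -0.2395, 0.1756]
eef_rot: [0.984, -0.176, -0.0, -0.0]
force: [1.4, -0.1, 0.9]
gripper_width: 0.0602
finger_force: 0.0
```

Call:
apply_moves --pt "-0.6 -4.7 0 0 0 0 6" --pt "0 -2 -4 0 0 0 6" --pt "0 0 -4 0 0 0 6" --pt "0 0 0 0 0 0 6" --pt "0 0 0 0 0 0 6"

```text
t: 27.0
tcp_pos: [0.4622, -0.3049, 0.0966]
eef_rot: [0.984, -0.176, -0.001, 0.0]
force: [-0.3, -0.3, 1.0]
gripper_width: 0.06
finger_force: 0.0
```

```bash
python3 mac.py
```

```text
27.0 [ 0.4622 -0.3049  0.0966]
[ 300  219   49   50 1932] [ 0.4647 -0.3074  0.014 ] move cm [ 0.25 -0.24]
[632 262   8  83 464] [ 0.3439 -0.5135  0.014 ] move cm [-11.83 -20.85]
```

Call:
apply_moves --pt "0.2 -0.2 -4 0 0 0 6" --pt "0 0 -3 0 0 0 6" --pt "0 0 -1.3 0 0 0 6" --pt "0 0 0 0 0 0 6" --pt "0 0 0 0 0 0 6"

```text
t: 27.55
tcp_pos: [0.4661, -0.3074, 0.0162]
eef_rot: [0.984, -0.175, 0.002, 0.001]
force: [0.4, 0.0, 0.7]
gripper_width: 0.0599
finger_force: 0.0
```

Call:
apply_moves --pt "0 0 0 0 0 0 2" --pt "0 0 0 0 0 0 2" --pt "0 0 0 0 0 0 2" --pt "0 0 0 0 0 0 2"

```text
t: 27.95
tcp_pos: [0.4659, -0.3073, 0.0159]
eef_rot: [0.984, -0.176, 0.002, 0.0]
force: [-1.0, 2.7, 5.5]
gripper_width: 0.0362
finger_force: 19.5
```

Call:
apply_moves --pt "0 0 2 0 0 0 2" --pt "0 0 4 0 0 0 2" --pt "0 0 4 0 0 0 2" --pt "0 2 4 0 0 0 2" --pt "0.6 4.5 1 0 0 0 2"

```text
t: 28.45
tcp_pos: [0.4718, -0.2439, 0.1698]
eef_rot: [0.984, -0.178, 0.004, 0.001]
force: [1.4, 0.8, 0.1]
gripper_width: 0.0362
finger_force: 20.2
```

Call:
apply_moves --pt "0.6 4.7 0 0 0 0 2" --pt "0.6 4.7 0 0 0 0 2" --pt "0.6 4.7 0 0 0 0 2" --pt "0.6 4.7 0 0 0 0 2" --pt "0.6 4.7 0 0 0 0 2"

```text
t: 28.95
tcp_pos: [0.5006, -0.005, 0.1646]
eef_rot: [0.984, -0.176, 0.001, -0.0]
force: [1.2, -0.8, 0.3]
gripper_width: 0.0359
finger_force: 20.2
```

Call:
apply_moves --pt "0.6 4.7 0 0 0 0 2" --pt "0.6 4.7 0 0 0 0 2" --pt "0.6 4.7 0 0 0 0 2" --pt "0.6 4.7 0 0 0 0 2" --pt "0.3 4.7 0 0 0 0 2"

```text
t: 29.45
tcp_pos: [0.5277, 0.2301, 0.1643]
eef_rot: [0.984, -0.176, 0.0, -0.0]
force: [0.2, 0.1, 0.1]
gripper_width: 0.036
finger_force: 20.2
```

Call:
apply_moves --pt "0 0 0 0 0 0 2" --pt "0 0 0 0 0 0 2" --pt "0 0 0 0 0 0 2"

```text
t: 29.75
tcp_pos: [0.5277, 0.2275, 0.164]
eef_rot: [0.984, -0.176, 0.0, -0.0]
force: [0.3, -0.3, 0.4]
gripper_width: 0.0364
finger_force: 20.2
```

Call:
apply_moves --pt "0.1 0.4 -2.5 0 0 0 2" --pt "0 0 -1.7 0 0 0 2" --pt "0 0 0 0 0 0 2" --pt "0 0 0 0 0 0 2"

```text
t: 30.15
tcp_pos: [0.529, 0.2311, 0.1225]
eef_rot: [0.984, -0.177, 0.0, 0.0]
force: [0.3, 0.6, 0.0]
gripper_width: 0.0366
finger_force: 20.2
```

Call:
apply_moves --pt "0 0 0 0 0 0 2" --pt "0 0 0 0 0 0 6" --pt "0 0 0 0 0 0 6" --pt "0 0 0 0 0 0 6" --pt "0 0 4 0 0 0 6"

```text
t: 30.65
tcp_pos: [0.5259, 0.231, 0.1558]
eef_rot: [0.984, -0.176, -0.004, 0.003]
force: [1.0, 0.6, -0.2]
gripper_width: 0.0604
finger_force: 0.0
```

Call:
apply_moves --pt "0 0 1.5 0 0 0 6" --pt "0 0 0 0 0 0 6" --pt "0 0 0 0 0 0 6" --pt "0 0 0 0 0 0 6"

```text
t: 31.05
tcp_pos: [0.5282, 0.232, 0.1754]
eef_rot: [0.984, -0.176, -0.001, 0.001]
force: [0.3, 0.0, 0.4]
gripper_width: 0.0602
finger_force: 0.0
```

Run:
```python
exec(open("mac.py").read())
look(p,["jar_mouth","lid"]); save(p,"w5")
q=shot("scene"); look(q,["lid","macaron1"]); save(q,"sc2")
```

```text
31.05 [0.5282 0.232  0.1754]
[ 293  223   50   49 1993] [0.5029 0.2436 0.014 ] move cm [-2.53  1.17]
jar_mouth 0.73 [320. 257.] [0.529 0.233 0.112]
jar_mouth 0.32 [578. 207.] [0.504 0.069 0.112]
lid 0.96 [553.  50.] [ 0.594 -0.001  0.   ]
lid 0.61 [326. 242.] [0.602 0.004 0.   ]
macaron1 0.53 [424. 208.] [0.47  0.254 0.006]
```

View pics/w5.png

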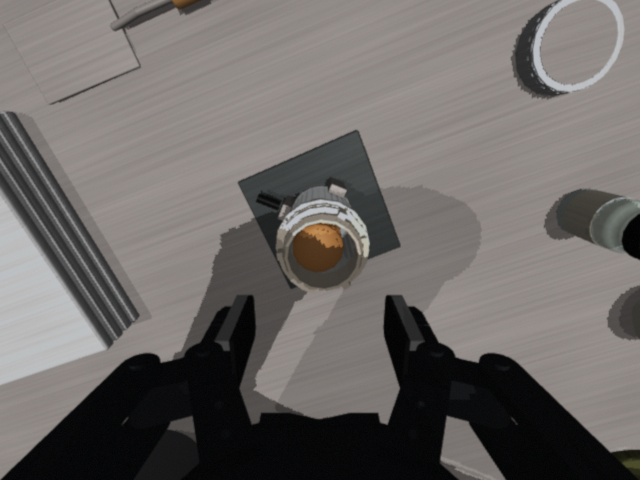

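All five are stacked in the jar, with the top macaron at (318,247), and the lid ring shows at (577,45). Next the lid.

Call:
apply_moves --pt "1.3 -4.6 0 0 0 0 8.5" --pt "1.3 -4.6 0 0 0 0 8.5" --pt "1.3 -4.6 0 0 0 0 8.5" --pt "1.3 -4.6 0 0 0 0 8.5" --pt "1.3 -4.6 0 0 0 0 8.5"

```text
t: 31.85
tcp_pos: [0.5938, 0.0003, 0.1766]
eef_rot: [0.984, -0.176, 0.0, -0.0]
force: [0.7, 1.2, 0.6]
gripper_width: 0.0851
finger_force: 0.0
```

Call:
apply_moves --pt "0 0 0 0 0 0 8.5" --pt "0 0 0 0 0 0 8.5" --pt "0 0 0 0 0 0 8.5"

```text
t: 32.15
tcp_pos: [0.5935, 0.0027, 0.1764]
eef_rot: [0.984, -0.176, -0.0, -0.0]
force: [0.4, 0.9, 0.2]
gripper_width: 0.0851
finger_force: 0.0
```

Run:
```python
from h import *
s=env.get_state(); t=np.array(s["tcp_pos"]); print(s["t"],np.round(t,4))
p=shot("wrist"); look(p,["lid"]); save(p,"w6")
```

```text
32.15 [0.5935 0.0027 0.1764]
lid 0.63 [325. 213.] [ 0.594 -0.002  0.   ]
```

View pics/w6.png

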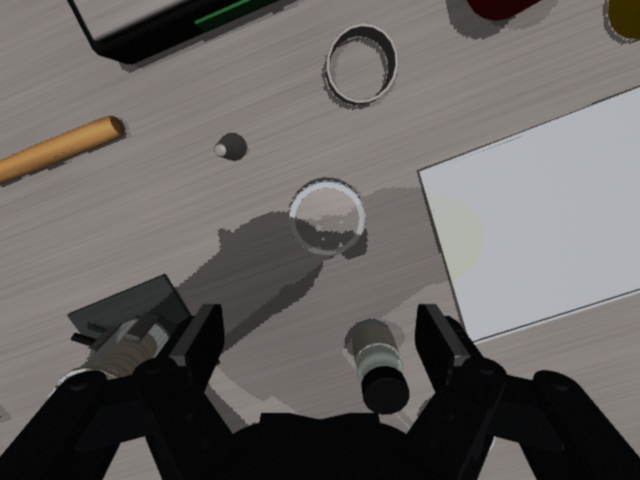

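The lid ring is centred at about (327.5,217), outer width about 75 px.

Run:
```python
from h import *
t=np.array(env.get_state()["tcp_pos"])
p=shot("wrist"); X=toz(p,[327.5,217],.024); print(X,(X-t)*100)
print([proj(p,X+.0345*np.array(d)) for d in ([1,0,0],[0,1,0],[-1,0,0],[0,-1,0])])
```

```text
[ 0.59539978 -0.00402033  0.024     ] [  0.19186014  -0.72919168 -15.25805969]
[[np.float64(314.17342421256507), np.float64(181.1421305636726)], [np.float64(292.08431804820077), np.float64(229.59364172794122)], [np.float64(339.9617734212879), np.float64(250.5309423375622)], [np.float64(363.80608009069175), np.float64(204.0897370879265)]]
```

Call:
apply_moves --pt "0.2 -0.7 -4 0 0 0 8.5" --pt "0 0 -4 0 0 0 8.5" --pt "0 0 -4 0 0 0 8.5" --pt "0 0 0 0 0 0 8.5" --pt "0 0 0 0 0 0 8.5"

```text
t: 32.8
tcp_pos: [0.5958, -0.0045, 0.0575]
eef_rot: [0.985, -0.175, 0.0, 0.001]
force: [0.2, 0.5, 1.2]
gripper_width: 0.0847
finger_force: 0.0
```

Run:
```python
from h import *
t=np.array(env.get_state()["tcp_pos"]); print(t)
p=shot("wrist"); look(p,["lid"])
save(p,"w7")
print(proj(p,[.5954,-.004,.024]))
```

```text
[ 0.59578593 -0.00452207  0.05753896]
lid 0.62 [318. 265.] [ 0.594 -0.002  0.   ]
[np.float64(320.7298598386511), np.float64(277.86257830745524)]
```

View pics/w7.png

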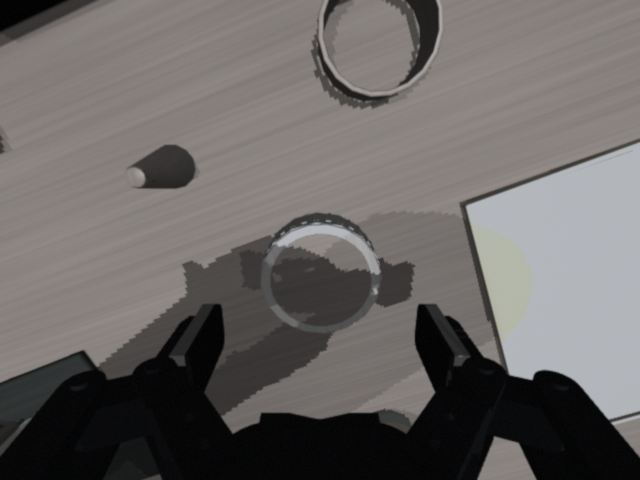

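The lid ring is centred at (321,277), as predicted. I'll go down and grip.

Call:
apply_moves --pt "0 0 -3 0 0 0 8.5" --pt "0 0 -2 0 0 0 8.5" --pt "0 0 -0.5 0 0 0 8.5" --pt "0 0 0 0 0 0 8.5" --pt "0 0 0 0 0 0 8.5"

```text
t: 33.4
tcp_pos: [0.5971, -0.0046, 0.004]
eef_rot: [0.984, -0.176, 0.002, -0.0]
force: [-0.9, 0.1, -0.2]
gripper_width: 0.0852
finger_force: 0.0
```

Call:
apply_moves --pt "0 0 0 0 0 0 5" --pt "0 0 0 0 0 0 5" --pt "0 0 0 0 0 0 5" --pt "0 0 0 0 0 0 5" --grip_force 40

```text
t: 33.8
tcp_pos: [0.597, -0.0047, 0.0039]
eef_rot: [0.984, -0.176, 0.002, -0.0]
force: [-1.4, 1.3, 6.4]
gripper_width: 0.068
finger_force: 45.3
```

Call:
apply_moves --pt "0 0 2 0 0 0 5" --pt "0 0 4 0 0 0 5" --pt "0 0 4 0 0 0 5" --pt "0 0 4 0 0 0 5" --pt "0 0 3 0 0 0 5"

```text
t: 34.3
tcp_pos: [0.5961, -0.005, 0.1751]
eef_rot: [0.984, -0.176, 0.002, -0.0]
force: [0.8, 0.2, -0.9]
gripper_width: 0.068
finger_force: 45.4
```

Call:
apply_moves --pt "-1.3 4 0 0 0 0 5" --pt "-1.3 4 0 0 0 0 5" --pt "-1.3 4 0 0 0 0 5" --pt "-1.3 4 0 0 0 0 5" --pt "-1.3 4 0 0 0 0 5"

```text
t: 34.8
tcp_pos: [0.5298, 0.1966, 0.172]
eef_rot: [0.984, -0.176, 0.0, -0.0]
force: [1.0, 0.4, -0.3]
gripper_width: 0.0682
finger_force: 45.3
```

Call:
apply_moves --pt "0 3.5 0 0 0 0 5" --pt "0 0 0 0 0 0 5" --pt "0 0 0 0 0 0 5" --pt "0 0 0 0 0 0 5"

```text
t: 35.2
tcp_pos: [0.5307, 0.2295, 0.1717]
eef_rot: [0.984, -0.176, 0.0, 0.0]
force: [-1.3, 0.7, -1.1]
gripper_width: 0.0682
finger_force: 45.4
```

Run:
```python
from h import *
s=env.get_state(); print(s["t"],s["tcp_pos"],R.from_quat(s["eef_rot"]).as_matrix()[:,2],s["gripper_width"])
p=shot("wrist"); look(p,["lid"],hs=dict(lid=.17)); print(proj(p,[.5295,.231,.112]))
cv2.imwrite("pics/w8.png",cv2.resize(p["pixels"][150:420,160:480,::-1],None,fx=2.2,fy=2.2))
```

```text
35.2 [0.53068985 0.22950627 0.17168255] [ 5.99890948e-05 -1.79961186e-04 -9.99999982e-01] 0.06822739072171267
lid 0.98 [317. 312.] [0.528 0.233 0.17 ]
[np.float64(319.65033572505445), np.float64(262.2565658884663)]
```

View pics/w8.png

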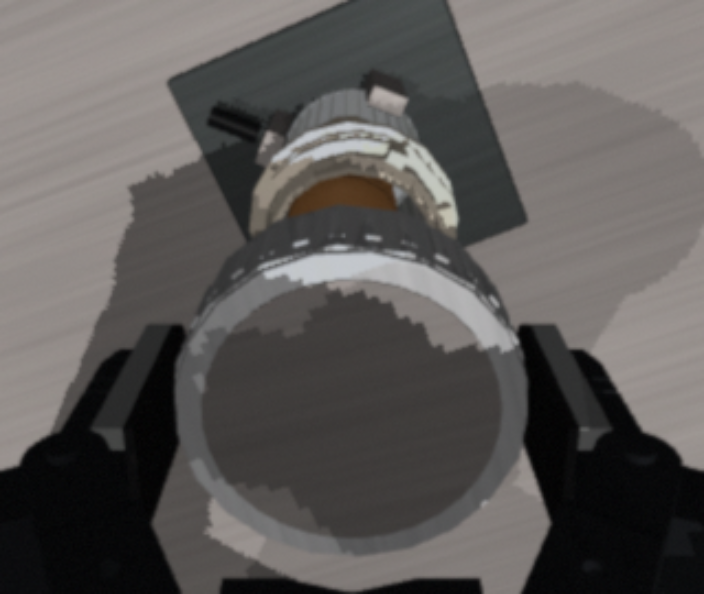

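The lid is held level, its top ring centred at crop (351,401), i.e. pixel (320,332).

Run:
```python
from h import *
s=env.get_state(); t=np.array(s["tcp_pos"]);p=shot("wrist"); X=toz(p,[319.8,332.5],.1918); print(X,(X-t)*100)
```

```text
[0.53022354 0.23047608 0.1918    ] [-0.0602908   0.12941565  2.00519972]
```

Call:
apply_moves --pt "-0.1 0.1 -2.5 0 0 0 5" --pt "0 0 -2.5 0 0 0 5" --pt "0 0 -0.4 0 0 0 5" --pt "0 0 0 0 0 0 5" --pt "0 0 0 0 0 0 5"

```text
t: 35.85
tcp_pos: [0.5304, 0.2311, 0.1193]
eef_rot: [0.984, -0.176, 0.001, -0.0]
force: [0.8, 0.8, -0.2]
gripper_width: 0.0679
finger_force: 45.4
```

Call:
apply_moves --pt "0 0 -0.3 0 0 0 5" --pt "0 0 -0.2 0 0 0 5" --pt "0 0 0 0 0 0 5"

```text
t: 36.15
tcp_pos: [0.5296, 0.2311, 0.1126]
eef_rot: [0.984, -0.176, -0.0, -0.0]
force: [0.1, -0.1, -1.0]
gripper_width: 0.068
finger_force: 45.4
```

Call:
apply_moves --pt "0 0 -0.2 0 0 0 5" --pt "0 0 0 0 0 0 5"

```text
t: 36.35
tcp_pos: [0.5296, 0.2311, 0.1104]
eef_rot: [0.984, -0.176, -0.0, 0.0]
force: [0.5, 1.0, 0.1]
gripper_width: 0.0682
finger_force: 45.4
```

Call:
apply_moves --pt "0 0 -0.2 0 0 0 5" --pt "0 0 0 0 0 0 5"

```text
t: 36.55
tcp_pos: [0.53, 0.231, 0.1092]
eef_rot: [0.984, -0.176, 0.001, -0.0]
force: [-0.8, -0.6, 3.8]
gripper_width: 0.0681
finger_force: 45.7
```

Call:
apply_moves --pt "0 0 -0.1 0 0 0 5" --pt "0 0 0 0 0 0 5"

```text
t: 36.75
tcp_pos: [0.53, 0.231, 0.1086]
eef_rot: [0.984, -0.176, 0.001, -0.0]
force: [-0.6, -1.4, 6.1]
gripper_width: 0.068
finger_force: 45.9
```

Contact is about 7 mm above the thread start. I'll turn it backward gently.

Call:
apply_moves --pt "0 0 0 0 0 0.1 5" --pt "0 0 0 0 0 0.1 5" --pt "0 0 0 0 0 0 5"

```text
t: 37.05
tcp_pos: [0.5301, 0.2308, 0.1077]
eef_rot: [0.997, -0.077, 0.001, 0.0]
force: [3.7, -1.8, 1.7]
gripper_width: 0.0682
finger_force: 45.5
```

Call:
apply_moves --pt "0 0 0 0 0 0.1 5" --pt "0 0 0 0 0 0.1 5" --pt "0 0 0 0 0 0 5"

```text
t: 37.35
tcp_pos: [0.5299, 0.2307, 0.1071]
eef_rot: [1.0, 0.022, 0.0, 0.0]
force: [4.0, -2.2, -0.3]
gripper_width: 0.068
finger_force: 45.4
```

```bash
cat > st.py <<'E'
from h import *
s=env.get_state(); M=R.from_quat(s["eef_rot"]).as_matrix()
print(round(s["t"],2),np.round(s["tcp_pos"],4),"yaw",round(np.arctan2(M[1,0],M[0,0]),3),"tz",np.round(M[:,2],3),"F",np.round(s["force"],1),"T",np.round(s["torque"],2),s["gripper_width"],"j6",s["joint_pos"][5])
E
python3 st.py
```

```text
37.35 [0.5299 0.2307 0.1071] yaw 0.044 tz [ 0.    -0.001 -1.   ] F [ 4.  -2.2 -0.3] T [-0.77 -1.23  0.04] 0.0679997447929394 j6 0.8569489331457932
```

Call:
apply_moves --pt "0.05 0 -0.15 0 0 0 5" --pt "0 0 0 0 0 0 5"

```text
t: 37.55
tcp_pos: [0.5302, 0.2309, 0.1056]
eef_rot: [1.0, 0.022, -0.0, 0.0]
force: [3.0, -2.8, -0.6]
gripper_width: 0.0679
finger_force: 45.4
```

Call:
apply_moves --pt "0 0 -0.1 0 0 0 5" --pt "0 0 0 0 0 0 5"

```text
t: 37.75
tcp_pos: [0.5302, 0.231, 0.105]
eef_rot: [1.0, 0.023, 0.0, 0.0]
force: [3.8, -3.0, -0.5]
gripper_width: 0.068
finger_force: 45.4
```

Call:
apply_moves --pt "0.05 -0.1 -0.15 0 0 0 5" --pt "0 0 0 0 0 0 5"

```text
t: 37.95
tcp_pos: [0.5304, 0.2304, 0.1032]
eef_rot: [1.0, 0.023, -0.0, -0.0]
force: [3.0, -0.3, -0.6]
gripper_width: 0.0679
finger_force: 45.4
```

Call:
apply_moves --pt "0 0 -0.1 0 0 0 5" --pt "0 0 0 0 0 0 5"

```text
t: 38.15
tcp_pos: [0.5305, 0.2304, 0.1023]
eef_rot: [1.0, 0.023, -0.0, -0.0]
force: [0.9, 0.0, -0.2]
gripper_width: 0.068
finger_force: 45.4
```

```bash
python3 st.py
```

```text
38.15 [0.5305 0.2304 0.1023] yaw 0.046 tz [-0.  0. -1.] F [ 0.9  0.  -0.2] T [-0.08 -0.65  0.06] 0.06797425061223536 j6 0.860969812447184
```

Call:
apply_moves --pt "0 0 -0.1 0 0 0 5" --pt "0 0 0 0 0 0 5" --pt "0 0 0 0 0 0 5"

```text
t: 38.45
tcp_pos: [0.5305, 0.2302, 0.1014]
eef_rot: [1.0, 0.023, -0.0, -0.0]
force: [0.7, 0.3, -0.3]
gripper_width: 0.0679
finger_force: 45.4
```

```bash
python3 st.py
```

```text
38.45 [0.5305 0.2302 0.1014] yaw 0.046 tz [-0.  0. -1.] F [ 0.7  0.3 -0.3] T [ 0.03 -0.51  0.02] 0.06788941081155941 j6 0.8610531965453646
```

The lid has dropped into the start (edge at about 97.5 mm). Now I'll turn it forward.

Call:
apply_moves --pt "0 0 -0.05 0 0 -0.1 5" --pt "0 0 0 0 0 -0.1 5" --pt "0 0 0 0 0 0 5"

```text
t: 38.75
tcp_pos: [0.5306, 0.2299, 0.1012]
eef_rot: [0.997, -0.077, -0.0, 0.0]
force: [0.7, -2.0, 1.0]
gripper_width: 0.0675
finger_force: 45.5
```

```bash
python3 st.py
```

```text
38.75 [0.5306 0.2299 0.1012] yaw -0.155 tz [-0. -0. -1.] F [ 0.7 -2.   1. ] T [-0.36 -0.31 -0.03] 0.06752226992075318 j6 0.6601625065161236
```

Call:
apply_moves --pt "0 0 0 0 0 -0.1 5" --pt "0 0 0 0 0 -0.1 5" --pt "0 0 0 0 0 0 5"

```text
t: 39.05
tcp_pos: [0.5306, 0.2297, 0.101]
eef_rot: [0.985, -0.175, -0.0, 0.0]
force: [0.8, -1.9, 0.2]
gripper_width: 0.0681
finger_force: 45.5
```

```bash
python3 st.py
```

```text
39.05 [0.5306 0.2297 0.101 ] yaw -0.352 tz [-0.    -0.001 -1.   ] F [ 0.8 -1.9  0.2] T [-0.7  -0.59 -0.01] 0.068076769070889 j6 0.46261988169651547
```

Call:
apply_moves --pt "0 0 -0.03 0 0 -0.1 5" --pt "0 0 -0.03 0 0 -0.1 5" --pt "0 0 0 0 0 0 5"

```text
t: 39.35
tcp_pos: [0.5305, 0.2295, 0.1006]
eef_rot: [0.962, -0.272, 0.0, 0.001]
force: [0.5, -3.2, 1.4]
gripper_width: 0.068
finger_force: 45.6
```

```bash
python3 st.py
```

```text
39.35 [0.5305 0.2295 0.1006] yaw -0.551 tz [-0.    -0.001 -1.   ] F [ 0.5 -3.2  1.4] T [-1.14 -0.26 -0.02] 0.06801363427710722 j6 0.26415123527003853
```

Call:
apply_moves --pt "0 -0.05 -0.04 0 0 -0.1 5" --pt "0 0 -0.04 0 0 -0.1 5" --pt "0 0 0 0 0 0 5"

```text
t: 39.65
tcp_pos: [0.5304, 0.229, 0.1]
eef_rot: [0.931, -0.366, -0.0, 0.001]
force: [-1.1, -4.4, 2.6]
gripper_width: 0.068
finger_force: 45.8
```

```bash
python3 st.py
```

```text
39.65 [0.5304 0.229  0.1   ] yaw -0.75 tz [-0.001 -0.001 -1.   ] F [-1.1 -4.4  2.6] T [-1.45  0.42  0.01] 0.06799639941365253 j6 0.06576514621446945
```

Call:
apply_moves --pt "0 0 -0.04 0 0 -0.1 5" --pt "0 0 -0.04 0 0 -0.1 5" --pt "0 0 0 0 0 0 5"

```text
t: 39.95
tcp_pos: [0.5301, 0.2287, 0.0993]
eef_rot: [0.889, -0.457, -0.0, 0.001]
force: [-3.7, -4.8, 5.4]
gripper_width: 0.0682
finger_force: 46.0
```

```bash
python3 st.py
```

```text
39.95 [0.5301 0.2287 0.0993] yaw -0.95 tz [-0.001 -0.002 -1.   ] F [-3.7 -4.8  5.4] T [-1.7   1.22 -0.06] 0.06821521070798515 j6 -0.13419017079034865
```

Call:
apply_moves --pt "-0.07 -0.1 -0.04 0 0 -0.1 5" --pt "0 0 -0.04 0 0 -0.1 5" --pt "0 0 0 0 0 0 5"

```text
t: 40.25
tcp_pos: [0.5296, 0.2284, 0.0986]
eef_rot: [0.839, -0.544, -0.0, 0.0]
force: [-2.8, -2.9, 4.8]
gripper_width: 0.068
finger_force: 45.9
```

```bash
python3 st.py
```

```text
40.25 [0.5296 0.2284 0.0986] yaw -1.149 tz [-0. -0. -1.] F [-2.8 -2.9  4.8] T [-1.12  0.9  -0.09] 0.06800416030636429 j6 -0.3332241998713873
```

Call:
apply_moves --pt "0 0 -0.04 0 0 -0.1 5" --pt "0 0 -0.04 0 0 -0.1 5" --pt "0 0 0 0 0 0 5"

```text
t: 40.55
tcp_pos: [0.5292, 0.2273, 0.0968]
eef_rot: [0.781, -0.625, -0.0, 0.002]
force: [-1.3, -6.3, 2.7]
gripper_width: 0.0684
finger_force: 45.6
```

```bash
python3 st.py
```

```text
40.55 [0.5292 0.2273 0.0968] yaw -1.35 tz [-0.002 -0.003 -1.   ] F [-1.3 -6.3  2.7] T [-2.12  0.53 -0.06] 0.06837209170598385 j6 -0.5330661217528389
```

Call:
apply_moves --pt "0 -0.1 -0.03 0 0 -0.1 5" --pt "0 0 0 0 0 0 5"

```text
t: 40.75
tcp_pos: [0.5292, 0.2269, 0.0963]
eef_rot: [0.749, -0.663, -0.0, 0.001]
force: [-2.7, -5.0, 1.8]
gripper_width: 0.0681
finger_force: 45.5
```

```bash
python3 st.py
```

```text
40.75 [0.5292 0.2269 0.0963] yaw -1.449 tz [-0.002 -0.001 -1.   ] F [-2.7 -5.   1.8] T [-1.67  0.8  -0.07] 0.06805767998899984 j6 -0.6313869452905662
```

Call:
apply_moves --pt "0 0 -0.02 0 0 -0.1 5" --pt "0 0 0 0 0 0 5"

```text
t: 40.95
tcp_pos: [0.5287, 0.2272, 0.0961]
eef_rot: [0.715, -0.699, -0.001, 0.002]
force: [-4.7, -2.9, 2.0]
gripper_width: 0.0678
finger_force: 44.4
```

```bash
python3 st.py
```

```text
40.95 [0.5287 0.2272 0.0961] yaw -1.548 tz [-0.003 -0.001 -1.   ] F [-4.7 -2.9  2. ] T [-1.34  1.53  0.33] 0.06776282661879496 j6 -0.7306675371213912
```

Call:
apply_moves --pt "0 0 0 0 0 -0.05 5" --pt "0 0 0 0 0 0 5"

```text
t: 41.15
tcp_pos: [0.5286, 0.2282, 0.096]
eef_rot: [-0.698, 0.716, 0.001, -0.001]
force: [-5.4, -1.8, 1.9]
gripper_width: 0.0676
finger_force: 44.7
```

```bash
python3 st.py
python3 - <<'E'
from h import *
p=shot("side"); c=proj(p,[.529,.231,.1]); u,v=map(int,c)
a=p["pixels"][v-60:v+60,u-80:u+80]
q=shot("wrist")["pixels"][150:420,160:520]
a=cv2.resize(a,(400,300)); q=cv2.resize(q,(400,300)); cv2.imwrite("pics/f1.png",np.hstack([a,q])[:,:,::-1])
E
```

```text
41.15 [0.5286 0.2282 0.096 ] yaw -1.596 tz [-0.003  0.    -1.   ] F [-5.4 -1.8  1.9] T [-0.34  1.77  0.55] 0.06761614537234865 j6 -0.7789490509805974
```

View pics/f1.png

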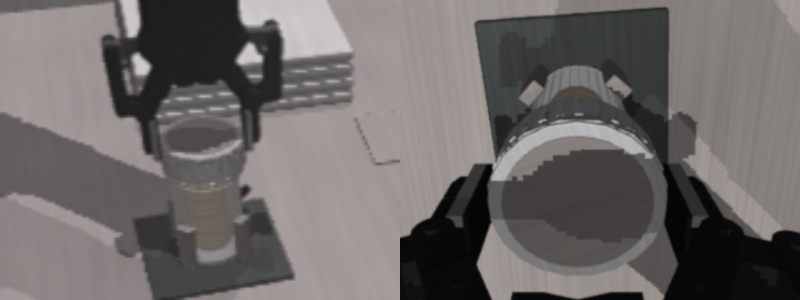

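The lid is level on the jar, the stop torque is building after 1.64 rad, and the edge is at about 92 mm. I'll press lightly, release, retreat and check.

Call:
apply_moves --pt "0 0 -0.05 0 0 0 5" --pt "0 0 0 0 0 0 5" --pt "0 0 0 0 0 0 5"

```text
t: 41.55
tcp_pos: [0.5286, 0.2282, 0.096]
eef_rot: [-0.699, 0.715, 0.001, -0.001]
force: [-6.2, -1.5, 4.8]
gripper_width: 0.0678
finger_force: 45.0
```

Call:
apply_moves --pt "0 0 0 0 0 0 8.54" --pt "0 0 0 0 0 0 8.54" --pt "0 0 0 0 0 0 8.54" --pt "0 0 0 0 0 0 8.54" --pt "0 0 0 0 0 0 8.54" --grip_force 20

```text
t: 42.05
tcp_pos: [0.5299, 0.2277, 0.0962]
eef_rot: [-0.696, 0.718, 0.0, 0.0]
force: [-0.3, 0.2, 0.6]
gripper_width: 0.0853
finger_force: 0.0
```

```bash
python3 st.py
python3 - <<'E'
from h import *
q=shot("wrist"); t=pose()[:3,3]
cv2.imwrite("pics/f2.png",q["pixels"][130:430,120:520,::-1])
E
```

```text
42.05 [0.5299 0.2277 0.0962] yaw -1.603 tz [-0.  0. -1.] F [-0.3  0.2  0.6] T [-0.01 -0.04 -0.05] 0.08528116573048793 j6 -0.7854944163734502
```

View pics/f2.png

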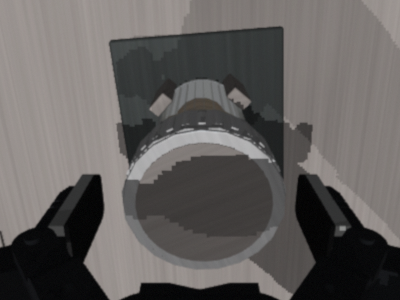

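The pads are clear of the lid on both sides and it sits level. I'll lift away and hand in.

Call:
apply_moves --pt "0 0 2 0 0 0 8.54" --pt "0 0 4 0 0 0 8.54" --pt "0 0 4 0 0 0 8.54" --pt "0 0 0 0 0 0 8.54" --pt "0 0 0 0 0 0 8.54"

```text
t: 42.6
tcp_pos: [0.5303, 0.228, 0.1974]
eef_rot: [-0.695, 0.719, 0.0, 0.001]
force: [-0.8, -0.4, -0.8]
gripper_width: 0.0851
finger_force: 0.0
```

```bash
python3 st.py
python3 - <<'E'
from h import *
p=shot("side"); look(p,["lid"],hs=dict(lid=.0925)); p=shot("wrist"); look(p,["lid"],hs=dict(lid=.0925))
print(env.close_job())
E
```

```text
42.6 [0.5303 0.228  0.1974] yaw -1.604 tz [ 0.002  0.002 -1.   ] F [-0.8 -0.4 -0.8] T [0.03 0.04 0.02] 0.08511336726564754 j6 -0.7859965413157636
lid 0.97 [252. 184.] [0.533 0.226 0.093]
lid 0.92 [323. 243.] [0.527 0.232 0.092]
the job is handed in; nothing more can be done
None
```

The job is handed in at 42.6 s: all five macarons are in the jar and the lid is level and screwed to its stop, lower edge at about 92 mm by the arm's position; the hand-in returned no verdict.

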